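Feel out the short foot of the printer stand and pack it with a levelling wedge

ROBOT

A 6-joint arm with a two-finger parallel gripper is mounted at the origin on a cart in front of the work surface, level with it; the furniture and walls round the work are solid. World frame = base frame: x ahead of the robot, y to its left, z up, the work surface at z = 0. Lengths are in mm, angles in rad, forces in N, time in s.
With the tool pointing down it reaches from about 325 to 1000 mm from the base axis. Payload 5.1 kg.
Tool frame: the origin (TCP) lies midway between the tips of the shut fingers; the grasp point (between the pads) lies 19 mm behind it; z points along the fingers, y is the line along which they close (so a half turn about z gives the same grasp; the last joint's range is limited). The gripper opens to 85 mm and grips with 20 to 120 N. Pads are 22 mm wide; open, the fingers measure 114 mm over their backs; the gripper's body (76 mm by 85 mm) begins 54 mm behind the grasp point. The pads swing forward as they close: fully open they stand 13 mm farther back than shut.
Start: joints at [-1.4, 0.124, 1.65, -0, 1.367, -0.083], TCP at [163.172, -629.174, 231.322] pointing down, gripper open.
Joint ranges: [-2.61, 2.61], [-1.02, 2.33], [0.03, 2.71], [-1.35, 4.49], [0.32, 2.68], [-2.91, 2.91]. Speed limits (rad/s): [2.57, 2.57, 3.14, 3.14, 3.14, 3.14].

INTERFACE

Orientations are given as a unit quaternion [x, y, z, w].
In Python, from rig import telemetry, get_image, camera_info, close_job gives the robot as it stands.
- The arm moves only by the tool carry_out, never from a script. Its argument "series" is a list of rows, each a list of 6 numbers: the shift along the tool's x, y, z in cm, then the turn, a rotation vector about the tool's x, y, z in degrees. A call has exactly 10 rows; each row is the pose to reach, as a shift and turn from the pose commanded when the call began, along the tool's axes at that moment; what a row does not reach only later rows make up. A row lasts 1/8 s, in which the tool goes at most 62.5 mm and 10.7 degrees, less where a joint would pass 70% of its speed; a pose out of reach is approached as far as the arm can. A call with a gripper value outside its range is refused whole. "hand" is the gripper's target within -1 to 1 (fully open at 1, half-way at 0, shut at -1), set as the call begins (left out, the last holds). The fingers move at their own pace and stop on an object; "force" is the grip in N (left out, the last holds). Time passes only in rows, so rows that repeat a pose let the fingers close, or fill a call up. It gives the time, the measured TCP pose, the force, the opening and the grip force at its end, in the units of the state.
- telemetry.get_state(): the state, without advancing time (a new reading comes with each control period).
- get_image(name): name is "side" or "top" or "wrist"; returns the picture (384x512x3 uint8, red, green, blue); there is no depth.
- camera_info(name): a dict with "K" (3x3 intrinsics, pixels), "cam_to_world" (4x4, takes a point from camera to world coordinates). Camera axes: x right, y down, z forward; pixel columns grow to the right and rows downward; lengths in mm; the calibration is good to about 2 mm. A picture is of the moment at which its call begins: read the wrist's pose just before it. camera_info takes no time and is no camera call; for the wrist camera it gives the pose at the moment of the call.
- close_job(): hands the job in; it is judged then, once.
The state is a dict: "time_s": time; "joint_positions": joint angles; "dq": joint speeds; "joint_efforts": joint torques, N m; "eef_pos": TCP position; "tool_rot": TCP orientation; "ft_force": force on the tool from outside, world axes, zero at the start; "moment": the same for the moment, N m; "finger_gap": opening from 0.0 (shut) to 1.0 (fully open); "grasp_force": force on a finger pad.
Only numpy, scipy, OpenCV 4.12 (cv2) and the standard library are available. Lean on these libraries where they do the work, as an engineer would, in place of code of your own. Each camera call takes 0.05 s, during which the arm holds its last target. There are 200 camera calls.

TASK

The receipt printer's stand is not firm because one of its two front feet does not reach the counter. Take the grey plastic levelling wedge by its thick end, keep it flat on the counter and gently try its thin end under the front feet to find the one it slides under; push it straight in under that foot and stop as soon as it is snug, without forcing it against either foot or jacking the stand up, and leave it there taking the foot's load, with everything else left as it was.

Things in the scene. Friction and masses are not known exactly. Their poses are not given: they have to be found in the camera images.
- wedge: grey plastic levelling wedge, flat on the counter, 180 mm long, 30 mm wide, 50 g. Origin on its flat underside amid the thick tail; x points to the thin end, z up. Tail (x -30 to +30 mm): block 12 mm thick, gripped across its 30 mm width. From x = +30 mm the top slopes evenly to 2 mm thickness at x = +150 mm (1 mm per 12 mm). Friction keeps it where it is snug
- wedge_nose (a point): middle of the wedge's thin end, on its underside (150 mm ahead of the wedge's origin)
- stand: grey sheet-steel stand with a receipt printer on it, fixed, 220 mm deep (x), 204 mm wide (y); deck 50 to 53 mm above the counter, side lips down to 34 mm, front lip to 44 mm, printer top 215 mm up. Origin in its middle at counter level; x from its front (robot side) to its back, z up. Front edge at x = -110 mm, front feet at x = -90 mm, y = +80 and -80 mm
- foot_1: one of two like front feet: rubber pad 32 mm across, 14 mm high, on a steel stem. Origin on the stem axis at counter level, axes as the stand's. One of the two touches the counter, the other's flat underside hangs 3.8 to 7 mm above it; which is which must be felt. The hanging rubber gives upwards 1 mm per 20 N, neither gives sideways. Snug is a load of some 1 to 12 N on it; over 25 N forces a foot
- foot_2: one of two like front feet: rubber pad 32 mm across, 14 mm high, on a steel stem. Origin on the stem axis at counter level, axes as the stand's. One of the two touches the counter, the other's flat underside hangs 3.8 to 7 mm above it; which is which must be felt. The hanging rubber gives upwards 1 mm per 20 N, neither gives sideways. Snug is a load of some 1 to 12 N on it; over 25 N forces a foot
- coin_roll0: bystander: brown paper roll of coins, 74 mm long, 21 mm thick, right of the stand; leave it where it lies
- card_reader: bystander: white hand-held card reader, 100x66x19 mm, on the right near the counter's front edge; leave it where it lies
- marker_black: bystander: black felt marker, 138 mm long, at the left by the wall; leave it where it lies

How it is judged (in metres and radians):
On the way:
1. the wedge, held in the gripper, has its thin end under a front foot (contact force between the fingers and wedge above 2 N and ((x of wedge_nose in the frame of foot_1 above -0.006 m and y of wedge_nose in the frame of foot_1 between -0.016 and 0.016 m and height (world z) of wedge_nose below 0.005 m) or (x of wedge_nose in the frame of foot_2 above -0.006 m and y of wedge_nose in the frame of foot_2 between -0.016 and 0.016 m and height (world z) of wedge_nose below 0.005 m))), for 0.1 s.
At the end, for the whole second after the job is handed in: The wedge lies flat (within 0.08 rad), at rest and let go, pointing straight in (within 0.3 rad), its thin end past the middle (by 1 mm or more) of the short front foot and within 16 mm of that foot's centre line, and the foot presses on it with 1 to 12 N (((x of wedge_nose in the frame of foot_1 above 0.001 m and y of wedge_nose in the frame of foot_1 between -0.016 and 0.016 m and height (world z) of wedge_nose below 0.005 m and contact force between wedge and foot_1 between 1 and 12 N) or (x of wedge_nose in the frame of foot_2 above 0.001 m and y of wedge_nose in the frame of foot_2 between -0.016 and 0.016 m and height (world z) of wedge_nose below 0.005 m and contact force between wedge and foot_2 between 1 and 12 N)) and angle between wedge's own z axis and vertical below 0.08 rad and linear speed of wedge below 0.01 m/s and angle between the x axis of wedge and the x axis of stand, either way round below 0.3 rad); the robot touches nothing.
It fails at once if the wedge is forced against a front foot with more than 25 N (contact force between wedge and foot_1 above 25 N or contact force between wedge and foot_2 above 25 N).
It fails at once if the robot hits the stand, its feet or the printer with more than 10 N (contact force between any of the arm, the fingers and stand above 10 N or contact force between any of the arm, the fingers and foot_1 above 10 N or contact force between any of the arm, the fingers and foot_2 above 10 N).
It fails at once if a bystander (coin roll, card reader, marker) is moved more than 30 mm (distance of any of coin_roll0, card_reader, marker_black from where it was at the start of the episode above 0.03 m).
It also fails if it takes over 54 s, if anything falls off the work surface, if the arm or the gripper's body presses on something with over 40 N, if the wrist force passes 120 N, or if a joint passes its speed limit or range.

## Working session

There is one attempt and no reset: what is moved stays moved. The work goes in short steps, Python scripts to look and compute and a tool call to move; the robot and the scene stay as the last step left them, time stands still between calls to the robot, and variables do not carry over. Pictures are saved under pics/ and viewed, at most 10 in all, crops included, and the job is handed in when it is done.

Besides the shell and the picture viewer there is one more tool, called as name(argument=value, ...) on one line, values as JSON. carry_out: Moves the arm, as the interface text tells. Its arguments: {"type":"object","properties":{"series":{"type":"array"},"hand":{"type":"number"},"force":{"type":"number"}},"required":["series"]}

```bash
mkdir -p pics; cat > h.py <<'E'
import numpy as np,cv2
from rig import telemetry,get_image,camera_info,close_job
def snap(n,f):
    ci=camera_info(n); im=get_image(n); cv2.imwrite('pics/'+f,im[:,:,::-1]); return im,ci
def ray(ci,uv,z):
    K=np.array(ci['K']);T=np.array(ci['cam_to_world'])
    d=T[:3,:3]@np.linalg.solve(K,[uv[0],uv[1],1]);o=T[:3,3]
    return o+d*(z-o[2])/d[2]
def proj(ci,p):
    K=np.array(ci['K']);T=np.array(ci['cam_to_world'])
    q=K@(T[:3,:3].T@(np.array(p)-T[:3,3]));return q[:2]/q[2]
E
python3 - <<'E'
from h import *
for n in('side','top'):
    im,ci=snap(n,n+'0.png'); print(n,np.round(ci['cam_to_world'],2).tolist(),np.round(ci['K'],0).tolist())
s=telemetry.get_state();print(s)
E
```

```text
side [[1.0, -0.05, 0.06, 550.59], [-0.07, -0.72, 0.69, -569.3], [0.01, -0.69, -0.73, 741.23], [0.0, 0.0, 0.0, 1.0]] [[415.0, 0.0, 248.0], [0.0, 415.0, 194.0], [0.0, 0.0, 1.0]]
top [[0.02, -0.98, 0.18, 380.21], [-1.0, -0.02, 0.01, 79.47], [-0.01, -0.18, -0.98, 1165.97], [0.0, 0.0, 0.0, 1.0]] [[463.0, 0.0, 258.0], [0.0, 463.0, 187.0], [0.0, 0.0, 1.0]]
{'time_s': 0.1, 'joint_positions': array([-1.39958891e+00,  1.24456265e-01,  1.65153072e+00,  3.05137525e-06,
        1.36746340e+00, -8.26303786e-02]), 'dq': array([-3.16437452e-06, -2.07529808e-03, -4.36836468e-03, -6.70996977e-04,
       -1.16444739e-04, -8.51205832e-06]), 'joint_efforts': array([ 3.56017708e-04, -4.24932075e+01, -3.66653037e+01, -7.56610757e-05,
        3.87040447e-03,  1.96513611e-06]), 'eef_pos': array([ 163.0899684 , -628.65131152,  230.16929394]), 'tool_rot': array([ 9.91956214e-01,  1.26578069e-01, -3.96321471e-05, -9.28021274e-04]), 'ft_force': array([-0.58428698,  0.38292014,  0.3721303 ]), 'moment': array([0.0379221 , 0.023618  , 0.00213499]), 'grasp_force': 0.0, 'finger_gap': 1.0042270173632206}
```

View pics/top0.png

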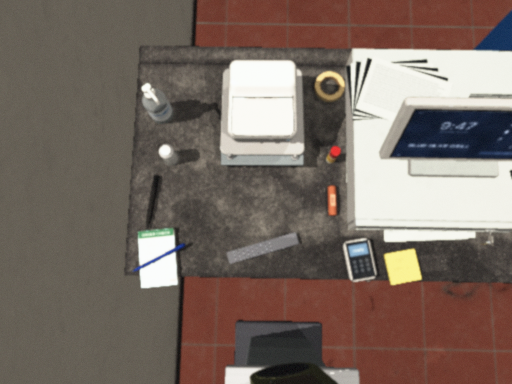

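View pics/side0.png

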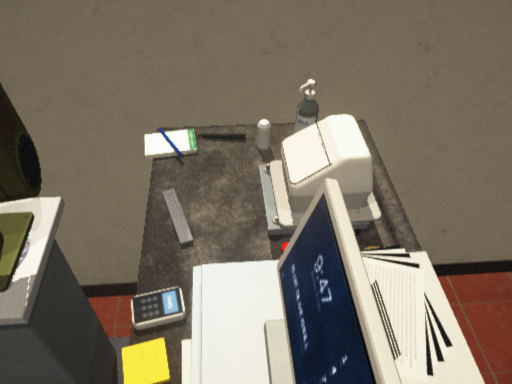

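Top: the wedge lies at about (228–298, 235–262), the stand's front edge at row ~164 between cols 222–303. Side: the wedge runs (168,190)–(188,242). Now I'll measure both and zoom in.

```bash
python3 - <<'E'
from h import *
t=cv2.imread('pics/top0.png');s=cv2.imread('pics/side0.png')
ct=camera_info('top');cs=camera_info('side')
a=t[225:270,215:310];g=a.min(2)
m=((g>75)).astype(np.uint8);n,l,st,c=cv2.connectedComponentsWithStats(m);k=1+st[1:,4].argmax()
pts=np.argwhere(l==k)[:,::-1]+[215,225];r=cv2.minAreaRect(pts.astype(np.float32));b=cv2.boxPoints(r)
print(r);print(np.round([ray(ct,p,6) for p in b],1))
for p in [(222,164),(303,164),(222,155),(303,155)]:print(p,ray(ct,p,53).round(1))
A=cv2.resize(t[220:275,210:310],None,fx=7,fy=5.4,interpolation=cv2.INTER_CUBIC)[:297]
B=cv2.resize(t[140:180,210:310],None,fx=7,fy=7,interpolation=cv2.INTER_CUBIC)
cv2.imwrite('pics/z.png',np.vstack([A,B]))
C=cv2.resize(s[175:255,150:220],None,fx=6,fy=6,interpolation=cv2.INTER_CUBIC)
cv2.imwrite('pics/zs.png',C)
E
```

```text
((262.0, 247.0), (44.0, 94.0), 90.0)
[[488.6 195.4   6. ]
 [493.1 -40.4   6. ]
 [384.5 -40.4   6. ]
 [379.9 191.5   6. ]]
(222, 164) [635.  178.8  53. ]
(303, 164) [638.6 -20.7  53. ]
(222, 155) [657.8 179.6  53. ]
(303, 155) [661.4 -20.7  53. ]
```

View pics/z.png

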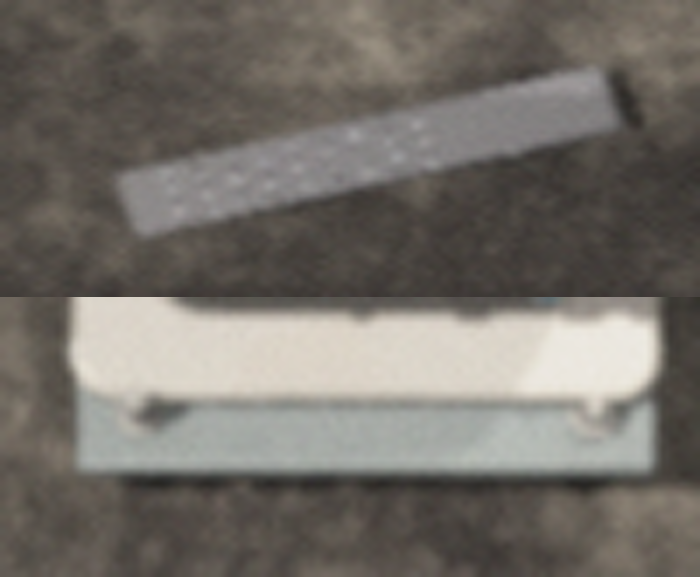

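View pics/zs.png

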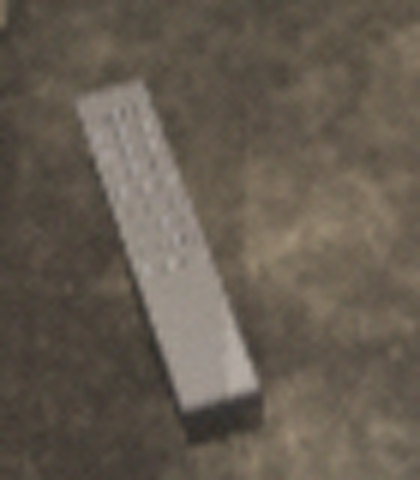

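The tail (thick end, with a visible dark end face) is at the right (low y). The thin end points left.

```bash
python3 - <<'E'
from h import *
ct=camera_info('top')
f=lambda x,y:((x+.5)/7-.5+210,(y+.5)/5.4-.5+220)
P=[ray(ct,f(*p),z)[:2] for p,z in [((118,175),2),((140,240),2),((600,65),12),((622,128),12)]]
print(np.round(P,1))
thin=(P[0]+P[1])/2;th=(P[2]+P[3])/2;d=(thin-th);L=np.hypot(*d);d/=L
print('len',L,'nose',thin,'tailend',th,'origin',th+30*d,'yaw',np.degrees(np.arctan2(d[1],d[0])))
g=lambda x,y:((x+.5)/7-.5+210,(y+.5)/7-.5+140)
A=ray(ct,g(78,176),46);B=ray(ct,g(656,174),46)
E=ray(ct,g(78,104),53);F=ray(ct,g(656,104),53)
print(A,B,np.linalg.norm(A-B),'yaw',np.degrees(np.arctan2((A-B)[1],(A-B)[0]))-90);print(E,F)
E
```

```text
[[422.2 164.9]
 [392.7 156.1]
 [475.3  -5.6]
 [446.6 -13.6]]
len 178.32336550579913 nose [407.44439621 160.48484366] tailend [460.97488642  -9.61427245] origin [451.96925386  19.00213162] yaw 107.4688802862479
[634.71010431 182.55546147  46.        ] [639.18906636 -22.05281662  46.        ] 204.6572954042326 yaw 1.254028652754215
[659.18388296 182.78949544  53.        ] [662.90211035 -21.35897915  53.        ]
```

carry_out(series=[[3.5,-4.4,0,0,0,-9.3],[7,-8.8,0,0,0,-18.6],[10.5,-13.2,0,0,0,-27.9],[14,-17.6,0,0,0,-37.2],[17.5,-22,0,0,0,-46.5],[21,-26.4,0,0,0,-55.8],[24.5,-30.8,0,0,0,-65.1],[28,-35.2,0,0,0,-74.4],[31.5,-39.6,0,0,0,-83.7],[35,-44,0,0,0,-93]], hand=1, force=20)

```text
time_s: 1.35
eef_pos: [391.7, -113.6, 231.1]
tool_rot: [0.589, 0.808, 0.0, 0.0]
ft_force: [-0.6, -0.3, -1.2]
finger_gap: 1.001
grasp_force: 0.0
```

carry_out(series=[[2.2,2,1,0,0,0],[4.4,4,3,0,0,0],[6.6,6,5,0,0,0],[8.8,8,7,0,0,0],[11,9.8,9,0,0,0],[11,9.8,10,0,0,0],[11,9.8,10,0,0,0],[11,9.8,10,0,0,0],[11,9.8,10,0,0,0],[11,9.8,10,0,0,0]])

```text
time_s: 2.6
eef_pos: [452.1, 18.6, 132.0]
tool_rot: [0.591, 0.806, 0.0, 0.001]
ft_force: [0.2, 1.0, -0.0]
finger_gap: 1.002
grasp_force: 0.0
```

```bash
python3 - <<'E'
from h import *
s=telemetry.get_state();print(s['time_s'],s['eef_pos'],s['tool_rot'],s['ft_force'])
im,ci=snap('wrist','w1.png');print(np.round(ci['cam_to_world'],3).tolist())
for p in [(452,19,12),(407.4,160.5,2),(443,47.6,12)]: print(proj(ci,p))
E
```

```text
2.6 [452.07663793  18.60675102 131.99643332] [5.91312274e-01 8.06442427e-01 3.34321735e-04 5.42620374e-04] [ 0.18129292  0.97728516 -0.02697151]
[[0.954, 0.288, 0.089, 430.26], [0.301, -0.912, -0.279, 89.323], [0.001, 0.293, -0.956, 274.719], [0.0, 0.0, 0.0, 1.0]]
[250.65110191 184.57810212]
[250.61633995 -20.7698663 ]
[250.65867271 147.71872409]
```

View pics/w1.png

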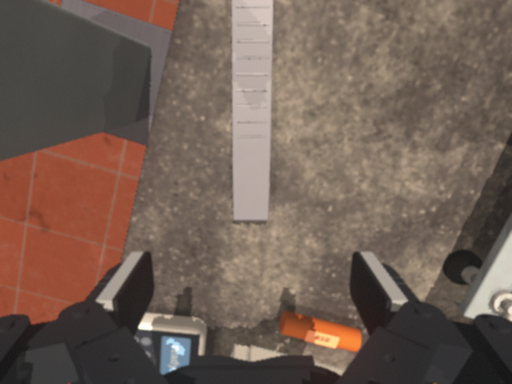

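The wedge runs along cols 233–271 with its tail end at row ~220, right under the gripper axis, and its direction matches. One front foot (black pad) shows at about (462,267).

```bash
python3 - <<'E'
from h import *
im=cv2.imread('pics/w1.png');ci=camera_info('wrist')
d=np.array([-.3015,.9535])
te=ray(ci,(251,219),12)[:2];a=ray(ci,(252.5,20),3)[:2];print('tail end',te,'origin',te+30*d,'dir',np.degrees(np.arctan2(*(a-te)[::-1])))
m=(im.max(2)<40).astype(np.uint8)[240:300,435:490];n,l,st,c=cv2.connectedComponentsWithStats(m)
for k in range(1,n):
    if st[k,4]>50: print(st[k]+[435,240,0,0,0],c[k]+[435,240])
p=ray(ci,(462,267),14);print('foot pad',p, ray(ci,(443,267),14),ray(ci,(462,250),14))
E
```

```text
tail end [461.12195248  -9.22708376] origin [452.07695248  19.37791624] dir 107.09685539205043
[444 250  38  34 661] [460.0484115 263.4795764]
foot pad [648.89059768   4.07381471  14.        ] [633.16512087  -0.88835882  14.        ] [641.15135377  18.6951594   14.        ]
```

carry_out(series=[[0.05,0,2,0,0,0],[0.05,0,4,0,0,0],[0.05,0,6,0,0,0],[0.05,0,8,0,0,0],[0.05,0,9.5,0,0,0],[0.05,0,11,0,0,0],[0.05,0,12,0,0,0],[0.05,0,12.5,0,0,0],[0.05,0,12.9,0,0,0],[0.05,0,12.9,0,0,0]])

```text
time_s: 3.9
eef_pos: [451.7, 19.5, 2.4]
tool_rot: [0.591, 0.807, 0.0, 0.0]
ft_force: [0.1, 0.6, 0.3]
finger_gap: 1.001
grasp_force: 0.0
```

carry_out(series=[[0,0,0,0,0,0],[0,0,0,0,0,0],[0,0,0,0,0,0],[0,0,0,0,0,0],[0,0,0,0,0,0],[0,0,0,0,0,0],[0,0,0,0,0,0],[0,0,0,0,0,0],[0,0,0,0,0,0],[0,0,0,0,0,0]], hand=-1, force=30)

```text
time_s: 5.15
eef_pos: [452.0, 19.5, 2.7]
tool_rot: [0.591, 0.807, 0.0, 0.0]
ft_force: [-0.3, 0.3, 4.9]
finger_gap: 0.342
grasp_force: 30.3
```

```bash
python3 - <<'E'
from h import *
s=telemetry.get_state();print({k:np.round(v,3) for k,v in s.items()})
ci=camera_info('wrist');im=cv2.imread('pics/w1.png')
E
```

```text
{'time_s': np.float64(5.15), 'joint_positions': array([-0.076, -0.044,  2.248, -0.   ,  0.937, -0.382]), 'dq': array([-0.001, -0.001,  0.003,  0.001, -0.001, -0.002]), 'joint_efforts': array([-3.1000e-02, -2.4577e+01, -2.6561e+01, -1.8000e-02, -1.5000e-02,
       -2.0000e-03]), 'eef_pos': array([451.999,  19.489,   2.664]), 'tool_rot': array([0.591, 0.807, 0.   , 0.   ]), 'ft_force': array([-0.318,  0.336,  4.947]), 'moment': array([-0.033, -0.009,  0.026]), 'grasp_force': np.float64(30.315), 'finger_gap': np.float64(0.342)}
```

carry_out(series=[[-0.2,-0.2,-0.05,0,0,10.6],[-0.4,-0.4,-0.05,0,0,21.2],[-0.6,-0.6,-0.05,0,0,31.8],[-0.8,-0.8,-0.05,0,0,42.4],[-1.0,-1.0,-0.05,0,0,53],[-1.2,-1.2,-0.05,0,0,63.6],[-1.4,-1.4,-0.05,0,0,74.2],[-1.6,-1.6,-0.05,0,0,84.8],[-1.8,-1.8,-0.05,0,0,95.4],[-1.9,-1.85,-0.05,0,0,106]])

```text
time_s: 6.4
eef_pos: [439.5, -4.2, 2.7]
tool_rot: [1.0, 0.01, -0.0, -0.0]
ft_force: [0.1, 1.4, 2.8]
finger_gap: 0.342
grasp_force: 30.1
```

```bash
python3 - <<'E'
from h import *
s=telemetry.get_state();print(s['time_s'],s['eef_pos'],s['tool_rot'],s['ft_force'],s['finger_gap'])
im,ci=snap('wrist','w2.png');np.save('w2.npy',ci['cam_to_world']);print(np.round(ci['cam_to_world'],3).tolist())
for p in [(590,-1,2),(659,.7,0),(655,160.5,0),(637,80,44)]: print(p,proj(ci,p))
E
```

```text
6.4 [439.50891223  -4.16950245   2.69328381] [ 9.99945677e-01  1.04221390e-02 -1.16633708e-04 -9.08504438e-05] [0.13703973 1.36718042 2.81346854] 0.3422110704702411
[[0.021, -0.956, -0.293, 514.733], [-1.0, -0.02, -0.006, -2.945], [0.0, 0.293, -0.956, 145.415], [0.0, 0.0, 0.0, 1.0]]
(590, -1, 2) [ 250.34145179 -140.94578881]
(659, 0.7, 0) [ 249.31342724 -435.63012943]
(655, 160.5, 0) [-306.00886219 -432.55174846]
(637, 80, 44) [-194.68062413 -630.43763352]
```

View pics/w2.png

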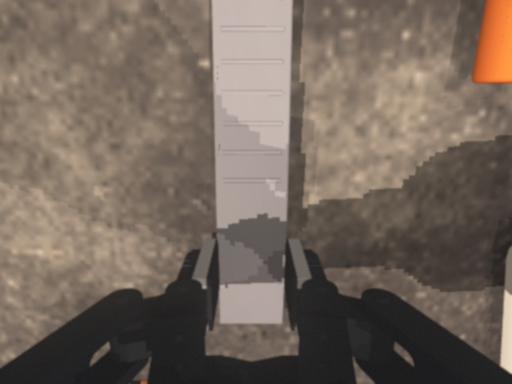

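The wedge sits squarely between the fingers: centre col ~252, tail end at row ~323. The coin roll is clear at the upper right.

```bash
python3 - <<'E'
from h import *
ci=camera_info('wrist')
a=ray(ci,(251.5,323),12);b=ray(ci,(252,2),5);print(a,b,np.degrees(np.arctan2(b[1]-a[1],b[0]-a[0])))
ct=camera_info('top');im,_=snap('top','t2.png');c1=im[130:280,200:330]
cv2.imwrite('pics/t2z.png',cv2.resize(c1[:,:,::-1],None,fx=5.2,fy=4,interpolation=cv2.INTER_CUBIC))
w1=camera_info('wrist')['K']
# foot from w1: bottom-rim silhouette
im=cv2.imread('pics/w1.png')
T=np.array([[.954,.288,.089,430.26],[.301,-.912,-.279,89.323],[.001,.293,-.956,274.719],[0,0,0,1]])
c={'K':w1,'cam_to_world':T}
for x,y in [(659,0.7),(656,1)]:
  for z in(0,14):
    r=np.array([proj(c,(x+16*np.cos(t),y+16*np.sin(t),z)) for t in np.linspace(0,6.28,40)]);print(x,z,r.min(0),r.max(0))
E
```

```text
[409.88845803  -5.21771321  12.        ] [545.83193927  -3.02485739   5.        ] 0.9241376394345782
659 0 [443.12921673 249.24505917] [478.69373976 280.52428334]
659 14 [451.85008296 256.63311042] [489.0732497  289.08106972]
656 0 [440.3136134  248.04437079] [475.90739871 279.39477417]
656 14 [448.91687007 255.38583038] [486.17212016 287.91099158]
```

View pics/t2z.png

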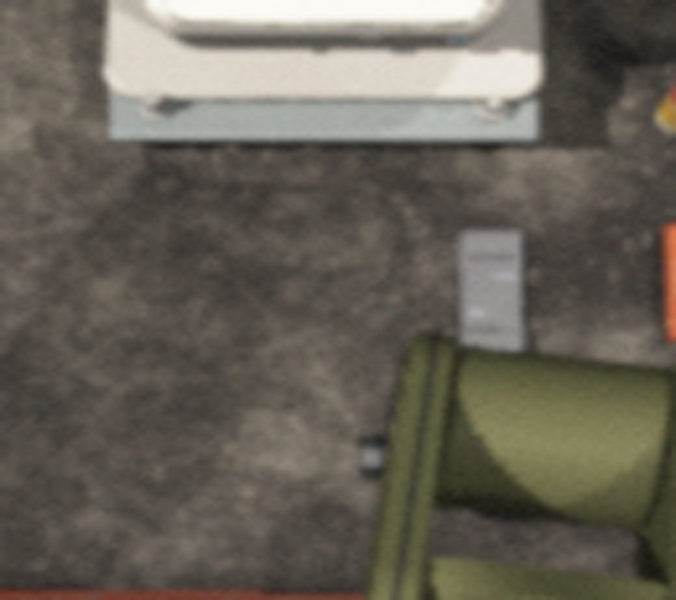

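The wedge lies straight ahead of the right foot with its nose at about x=590. The foot's front edge should be at x≈643.

carry_out(series=[[0.6,0,0,0,0,0],[1.2,0,0,0,0,0],[1.8,0,0,0,0,0],[2.4,0,0,0,0,0],[3,0,0,0,0,0],[3.6,0,0,0,0,0],[4.1,0,0,0,0,0],[4.4,0,0,0,0,0],[4.6,0,0,0,0,0],[4.6,0,0,0,0,0]])

```text
time_s: 7.75
eef_pos: [485.0, -2.9, 2.7]
tool_rot: [1.0, 0.015, -0.001, -0.0]
ft_force: [-3.2, -0.4, 6.4]
finger_gap: 0.339
grasp_force: 30.5
```

carry_out(series=[[0.03,0,0,0,0,0],[0.06,0,0,0,0,0],[0.09,0,0,0,0,0],[0.12,0,0,0,0,0],[0.15,0,0,0,0,0],[0.18,0,0,0,0,0],[0.21,0,0,0,0,0],[0.24,0,0,0,0,0],[0.27,0,0,0,0,0],[0.3,0,0,0,0,0]])

```text
time_s: 9.0
eef_pos: [487.5, -2.8, 2.7]
tool_rot: [1.0, 0.015, -0.002, -0.0]
ft_force: [-4.1, -0.8, 7.7]
finger_gap: 0.345
grasp_force: 30.6
```

carry_out(series=[[0.02,0,0,0,0,0],[0.04,0,0,0,0,0],[0.06,0,0,0,0,0],[0.08,0,0,0,0,0],[0.1,0,0,0,0,0],[0.12,0,0,0,0,0],[0.14,0,0,0,0,0],[0.16,0,0,0,0,0],[0.18,0,0,0,0,0],[0.2,0,0,0,0,0]])

```text
time_s: 10.25
eef_pos: [489.5, -2.7, 2.7]
tool_rot: [1.0, 0.015, -0.002, -0.0]
ft_force: [-4.2, -0.0, 7.2]
finger_gap: 0.346
grasp_force: 30.6
```

carry_out(series=[[0,0,-0.02,0,0,0],[0,0,-0.04,0,0,0],[0.04,0,-0.04,0,0,0],[0.06,0,-0.04,0,0,0],[0.08,0,-0.04,0,0,0],[0.1,0,-0.04,0,0,0],[0.12,0,-0.04,0,0,0],[0.14,0,-0.04,0,0,0],[0.16,0,-0.04,0,0,0],[0.18,0,-0.04,0,0,0]])

```text
time_s: 11.5
eef_pos: [492.0, -2.7, 3.0]
tool_rot: [1.0, 0.013, -0.001, -0.0]
ft_force: [-1.8, 0.2, -0.3]
finger_gap: 0.343
grasp_force: 29.7
```

carry_out(series=[[0.02,0,0,0,0,0],[0.04,0,0,0,0,0],[0.06,0,0,0,0,0],[0.08,0,0,0,0,0],[0.1,0,0,0,0,0],[0.12,0,0,0,0,0],[0.14,0,0,0,0,0],[0.16,0,0,0,0,0],[0.18,0,0,0,0,0],[0.18,0,0,0,0,0]])

```text
time_s: 12.75
eef_pos: [492.3, -2.7, 2.7]
tool_rot: [1.0, 0.014, -0.003, -0.0]
ft_force: [-8.0, -1.3, 4.5]
finger_gap: 0.342
grasp_force: 30.2
```

Blocked at the right foot's front edge: −8 N, and the tool stopped at the predicted x≈643. The right foot is grounded, so the left one is short. I'll back off and shift across.

carry_out(series=[[-1,0,0,0,0,0],[-2.5,0,0,0,0,0],[-2.5,-2,0,0,0,0],[-2.5,-5,0,0,0,0],[-2.5,-8,0,0,0,0],[-2.5,-11,0,0,0,0],[-2.5,-14,0,0,0,0],[-2.5,-16,0,0,0,0],[-2.5,-16,0,0,0,0],[-2.5,-16,0,0,0,0]])

```text
time_s: 14.0
eef_pos: [464.9, 156.1, 3.4]
tool_rot: [1.0, 0.013, 0.0, 0.0]
ft_force: [-0.2, -0.7, -0.9]
finger_gap: 0.342
grasp_force: 29.8
```

```bash
python3 - <<'E'
from h import *
s=telemetry.get_state();print(s['time_s'],s['eef_pos'],s['tool_rot'],s['ft_force'],s['finger_gap'])
im,ci=snap('wrist','w3.png')
g=im.astype(int)
for v in(60,120,160): print(v, np.where(np.abs(np.diff(g[v,190:320].sum(1)))>60)[0]+190)
print(g[300:345:3,252].sum(1), g[60,190:320:4].sum(1))
E
```

```text
14.0 [464.86811984 156.11362847   3.35014826] [9.99909561e-01 1.34459066e-02 2.75114989e-04 4.38093877e-05] [-0.17485138 -0.65288803 -0.8914682 ] 0.3424339581666287
60 [212 213 290 291 305]
120 [213 214 288 289 290]
160 [214 215 287 288]
[510 506 502 508 503 504 502 499 376 332 317 300 320 353 378] [435 441 444 469 416 344 533 562 535 537 539 538 539 541 540 539 543 553
 554 555 548 552 566 543 560 485 247 246 242 359 413 428 380]
```

View pics/w3.png

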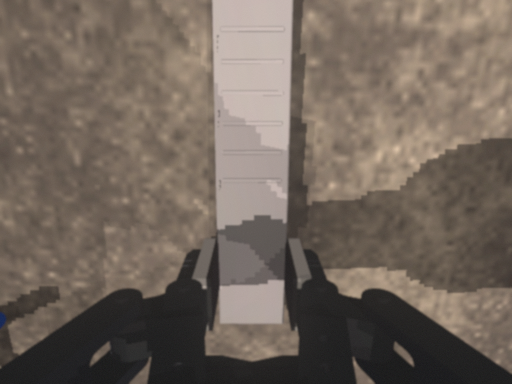

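The grip is unchanged. Approaching the left foot.

carry_out(series=[[0.4,0,0.02,0,0,0],[0.8,0,0.03,0,0,0],[1.2,0,0.03,0,0,0],[1.5,0,0.03,0,0,0],[1.8,0,0.03,0,0,0],[2.0,0,0.03,0,0,0],[2.1,0,0.03,0,0,0],[2.15,0,0.03,0,0,0],[2.2,0,0.03,0,0,0],[2.2,0,0.03,0,0,0]])

```text
time_s: 15.3
eef_pos: [487.0, 157.2, 2.9]
tool_rot: [1.0, 0.013, -0.0, -0.0]
ft_force: [-0.3, -0.5, -0.6]
finger_gap: 0.338
grasp_force: 29.8
```

carry_out(series=[[0.03,0,0,0,0,0],[0.06,0,0,0,0,0],[0.09,0,0,0,0,0],[0.12,0,0,0,0,0],[0.15,0,0,0,0,0],[0.18,0,0,0,0,0],[0.21,0,0,0,0,0],[0.24,0,0,0,0,0],[0.27,0,0,0,0,0],[0.3,0,0,0,0,0]])

```text
time_s: 16.55
eef_pos: [490.0, 157.2, 2.9]
tool_rot: [1.0, 0.013, -0.0, -0.0]
ft_force: [0.4, 0.2, -0.8]
finger_gap: 0.335
grasp_force: 29.8
```

carry_out(series=[[0.02,0,0,0,0,0],[0.04,0,0,0,0,0],[0.06,0,0,0,0,0],[0.08,0,0,0,0,0],[0.1,0,0,0,0,0],[0.12,0,0,0,0,0],[0.14,0,0,0,0,0],[0.16,0,0,0,0,0],[0.18,0,0,0,0,0],[0.2,0,0,0,0,0]])

```text
time_s: 17.8
eef_pos: [492.0, 157.3, 2.9]
tool_rot: [1.0, 0.013, -0.0, -0.0]
ft_force: [-0.6, 0.5, -0.5]
finger_gap: 0.343
grasp_force: 29.8
```

carry_out(series=[[0.03,0,0,0,0,0],[0.06,0,0,0,0,0],[0.09,0,0,0,0,0],[0.12,0,0,0,0,0],[0.15,0,0,0,0,0],[0.18,0,0,0,0,0],[0.21,0,0,0,0,0],[0.24,0,0,0,0,0],[0.27,0,0,0,0,0],[0.3,0,0,0,0,0]])

```text
time_s: 19.05
eef_pos: [495.0, 157.4, 2.9]
tool_rot: [1.0, 0.013, -0.0, -0.0]
ft_force: [-0.4, 0.1, -0.2]
finger_gap: 0.339
grasp_force: 29.8
```

It slides under: 6 mm past the left foot's edge with no force.

carry_out(series=[[0.15,0,0,0,0,0],[0.3,0,0.01,0,0,0],[0.45,0,0.01,0,0,0],[0.6,0,0.02,0,0,0],[0.75,0,0.02,0,0,0],[0.9,0,0.02,0,0,0],[1.0,0,0.02,0,0,0],[1.1,0,0.02,0,0,0],[1.2,0,0.02,0,0,0],[1.2,0,0.02,0,0,0]])

```text
time_s: 20.3
eef_pos: [507.1, 157.7, 2.7]
tool_rot: [1.0, 0.013, 0.0, 0.0]
ft_force: [-0.6, 0.9, -0.0]
finger_gap: 0.341
grasp_force: 29.8
```

carry_out(series=[[0.04,0,0,0,0,0],[0.08,0,0,0,0,0],[0.12,0,0,0,0,0],[0.16,0,0,0,0,0],[0.2,0,0,0,0,0],[0.24,0,0,0,0,0],[0.28,0,0,0,0,0],[0.32,0,0,0,0,0],[0.36,0,0,0,0,0],[0.4,0,0,0,0,0]])

```text
time_s: 21.55
eef_pos: [511.0, 157.8, 2.7]
tool_rot: [1.0, 0.013, 0.0, -0.0]
ft_force: [0.6, -0.1, -0.7]
finger_gap: 0.337
grasp_force: 29.8
```

carry_out(series=[[0.04,0,0,0,0,0],[0.08,0,0,0,0,0],[0.12,0,0,0,0,0],[0.16,0,0,0,0,0],[0.2,0,0,0,0,0],[0.24,0,0,0,0,0],[0.28,0,0,0,0,0],[0.32,0,0,0,0,0],[0.36,0,0,0,0,0],[0.4,0,0,0,0,0]])

```text
time_s: 22.8
eef_pos: [515.0, 157.9, 2.7]
tool_rot: [1.0, 0.013, 0.0, -0.0]
ft_force: [-0.1, -0.4, -0.2]
finger_gap: 0.342
grasp_force: 29.8
```

carry_out(series=[[0.04,0,0,0,0,0],[0.08,0,0,0,0,0],[0.12,0,0,0,0,0],[0.16,0,0,0,0,0],[0.2,0,0,0,0,0],[0.24,0,0,0,0,0],[0.28,0,0,0,0,0],[0.32,0,0,0,0,0],[0.36,0,0,0,0,0],[0.4,0,0,0,0,0]])

```text
time_s: 24.05
eef_pos: [519.0, 158.0, 2.7]
tool_rot: [1.0, 0.013, -0.0, 0.0]
ft_force: [-0.7, -0.5, 0.3]
finger_gap: 0.342
grasp_force: 29.8
```

carry_out(series=[[0.04,0,0,0,0,0],[0.08,0,0,0,0,0],[0.12,0,0,0,0,0],[0.16,0,0,0,0,0],[0.2,0,0,0,0,0],[0.24,0,0,0,0,0],[0.28,0,0,0,0,0],[0.32,0,0,0,0,0],[0.36,0,0,0,0,0],[0.4,0,0,0,0,0]])

```text
time_s: 25.3
eef_pos: [523.0, 158.1, 2.7]
tool_rot: [1.0, 0.013, -0.0, -0.0]
ft_force: [-0.5, -0.4, 0.0]
finger_gap: 0.337
grasp_force: 29.8
```

carry_out(series=[[0.04,0,0,0,0,0],[0.08,0,0,0,0,0],[0.12,0,0,0,0,0],[0.16,0,0,0,0,0],[0.2,0,0,0,0,0],[0.24,0,0,0,0,0],[0.28,0,0,0,0,0],[0.32,0,0,0,0,0],[0.36,0,0,0,0,0],[0.4,0,0,0,0,0]])

```text
time_s: 26.55
eef_pos: [527.0, 158.2, 2.7]
tool_rot: [1.0, 0.013, 0.0, -0.0]
ft_force: [-0.2, 0.6, -0.4]
finger_gap: 0.339
grasp_force: 29.8
```

carry_out(series=[[0.04,0,0,0,0,0],[0.08,0,0,0,0,0],[0.12,0,0,0,0,0],[0.16,0,0,0,0,0],[0.2,0,0,0,0,0],[0.24,0,0,0,0,0],[0.28,0,0,0,0,0],[0.32,0,0,0,0,0],[0.36,0,0,0,0,0],[0.4,0,0,0,0,0]])

```text
time_s: 27.8
eef_pos: [531.0, 158.3, 2.7]
tool_rot: [1.0, 0.013, -0.0, -0.0]
ft_force: [-0.3, -0.8, 0.6]
finger_gap: 0.337
grasp_force: 29.8
```

carry_out(series=[[0.04,0,0,0,0,0],[0.08,0,0,0,0,0],[0.12,0,0,0,0,0],[0.16,0,0,0,0,0],[0.2,0,0,0,0,0],[0.24,0,0,0,0,0],[0.28,0,0,0,0,0],[0.32,0,0,0,0,0],[0.36,0,0,0,0,0],[0.4,0,0,0,0,0]])

```text
time_s: 29.05
eef_pos: [535.0, 158.4, 2.7]
tool_rot: [1.0, 0.013, -0.0, 0.0]
ft_force: [0.2, 0.3, 1.0]
finger_gap: 0.338
grasp_force: 29.8
```

carry_out(series=[[0.04,0,0,0,0,0],[0.08,0,0,0,0,0],[0.12,0,0,0,0,0],[0.16,0,0,0,0,0],[0.2,0,0,0,0,0],[0.24,0,0,0,0,0],[0.28,0,0,0,0,0],[0.32,0,0,0,0,0],[0.36,0,0,0,0,0],[0.4,0,0,0,0,0]])

```text
time_s: 30.3
eef_pos: [539.0, 158.5, 2.7]
tool_rot: [1.0, 0.013, 0.0, -0.0]
ft_force: [-0.1, 0.6, -0.3]
finger_gap: 0.343
grasp_force: 29.9
```

carry_out(series=[[0.04,0,0,0,0,0],[0.08,0,0,0,0,0],[0.12,0,0,0,0,0],[0.16,0,0,0,0,0],[0.2,0,0,0,0,0],[0.24,0,0,0,0,0],[0.28,0,0,0,0,0],[0.32,0,0,0,0,0],[0.36,0,0,0,0,0],[0.4,0,0,0,0,0]])

```text
time_s: 31.55
eef_pos: [543.0, 158.7, 2.8]
tool_rot: [1.0, 0.013, 0.0, -0.0]
ft_force: [0.8, -1.5, 1.3]
finger_gap: 0.338
grasp_force: 29.9
```

carry_out(series=[[0.04,0,0,0,0,0],[0.08,0,0,0,0,0],[0.12,0,0,0,0,0],[0.16,0,0,0,0,0],[0.2,0,0,0,0,0],[0.24,0,0,0,0,0],[0.28,0,0,0,0,0],[0.3,0,0,0,0,0],[0.3,0,0,0,0,0],[0.3,0,0,0,0,0]])

```text
time_s: 32.8
eef_pos: [545.9, 158.7, 2.7]
tool_rot: [1.0, 0.013, -0.0, 0.0]
ft_force: [-2.0, 0.1, 0.5]
finger_gap: 0.336
grasp_force: 29.9
```

```bash
python3 - <<'E'
from h import *
s=telemetry.get_state();print({k:np.round(v,4) for k,v in s.items()})
E
```

```text
{'time_s': np.float64(32.8), 'joint_positions': array([ 0.1886,  0.1997,  1.9861, -0.    ,  0.9559,  1.7324]), 'dq': array([ 0.0011, -0.0004,  0.0007, -0.0016, -0.0009,  0.001 ]), 'joint_efforts': array([-1.26800e-01, -3.84547e+01, -2.96679e+01, -2.11000e-02,
       -2.55300e-01, -7.20000e-03]), 'eef_pos': array([545.9187, 158.7405,   2.7213]), 'tool_rot': array([ 9.999e-01,  1.350e-02, -1.000e-04,  0.000e+00]), 'ft_force': array([-2.001 ,  0.1244,  0.4829]), 'moment': array([-0.0469,  0.1796,  0.0374]), 'grasp_force': np.float64(29.9255), 'finger_gap': np.float64(0.3361)}
```

First contact: −2 N drag and some moment about y. A little more brings it to a mid-range load.

carry_out(series=[[0.02,0,0,0,0,0],[0.04,0,0,0,0,0],[0.06,0,0,0,0,0],[0.08,0,0,0,0,0],[0.1,0,0,0,0,0],[0.12,0,0,0,0,0],[0.14,0,0,0,0,0],[0.15,0,0,0,0,0],[0.15,0,0,0,0,0],[0.15,0,0,0,0,0]])

```text
time_s: 34.05
eef_pos: [547.3, 158.8, 2.7]
tool_rot: [1.0, 0.013, -0.0, 0.0]
ft_force: [-3.6, -0.1, 2.9]
finger_gap: 0.338
grasp_force: 30.2
```

```bash
python3 - <<'E'
from h import *
import time
f=[];m=[]
for i in range(4):
    s=telemetry.get_state();f.append(s['ft_force']);m.append(s['moment']);get_image('wrist')
print(np.round(f,2),np.round(m,3),s['eef_pos'])
E
```

```text
[[-3.56 -0.12  2.91]
 [-3.43 -0.07  3.01]
 [-3.92 -0.23  4.06]
 [-3.2   0.29  2.96]] [[-0.079  0.588  0.003]
 [-0.013  0.565  0.017]
 [-0.037  0.647 -0.027]
 [-0.106  0.596  0.045]] [547.37713331 158.77984016   2.71016918]
```

carry_out(series=[[0.02,0,0,0,0,0],[0.04,0,0,0,0,0],[0.06,0,0,0,0,0],[0.08,0,0,0,0,0],[0.1,0,0,0,0,0],[0.12,0,0,0,0,0],[0.14,0,0,0,0,0],[0.15,0,0,0,0,0],[0.15,0,0,0,0,0],[0.15,0,0,0,0,0]])

```text
time_s: 35.5
eef_pos: [548.6, 158.8, 2.7]
tool_rot: [1.0, 0.013, -0.001, 0.0]
ft_force: [-6.5, 0.6, 5.3]
finger_gap: 0.342
grasp_force: 30.4
```

carry_out(series=[[0,0,0,0,0,0],[0,0,0,0,0,0],[0,0,0,0,0,0],[0,0,0,0,0,0],[0,0,0,0,0,0],[0,0,0,0,0,0],[0,0,0,0,0,0],[0,0,0,0,0,0],[0,0,0,0,0,0],[0,0,0,0,0,0]], hand=0.1)

```text
time_s: 36.75
eef_pos: [549.0, 158.8, 2.7]
tool_rot: [1.0, 0.013, 0.0, -0.0]
ft_force: [0.3, 0.4, -0.5]
finger_gap: 0.551
grasp_force: 0.0
```

carry_out(series=[[0,0,0,0,0,0],[0,0,0,0,0,0],[0,0,0,0,0,0],[0,0,0,0,0,0],[0,0,0,0,0,0],[0,0,0,0,0,0],[0,0,0,0,0,0],[0,0,0,0,0,0],[0,0,0,0,0,0],[0,0,0,0,0,0]], hand=-1, force=20)

```text
time_s: 38.0
eef_pos: [549.0, 158.8, 2.8]
tool_rot: [1.0, 0.013, 0.0, -0.0]
ft_force: [-0.7, -0.5, 3.3]
finger_gap: 0.342
grasp_force: 21.3
```

carry_out(series=[[0,0,-0.01,0,0,0],[0,0,-0.015,0,0,0],[0.01,0,-0.015,0,0,0],[0.02,0,-0.015,0,0,0],[0.03,0,-0.015,0,0,0],[0.04,0,-0.015,0,0,0],[0.05,0,-0.015,0,0,0],[0.06,0,-0.015,0,0,0],[0.06,0,-0.015,0,0,0],[0.06,0,-0.015,0,0,0]])

```text
time_s: 39.25
eef_pos: [549.0, 158.8, 2.8]
tool_rot: [1.0, 0.013, -0.001, 0.0]
ft_force: [-4.7, -0.3, 6.0]
finger_gap: 0.343
grasp_force: 21.5
```

```bash
python3 - <<'E'
from h import *
f=[];m=[]
for i in range(4):
    s=telemetry.get_state();f.append(s['ft_force']);m.append(s['moment']);get_image('wrist')
print(np.round(f,2),np.round(m,3),s['eef_pos'],s['time_s'])
E
```

```text
[[-4.7  -0.31  6.01]
 [-4.59 -0.05  5.33]
 [-4.18 -0.52  5.68]
 [-5.18 -0.39  5.05]] [[-0.085  0.722 -0.034]
 [-0.005  0.736 -0.039]
 [-0.012  0.701  0.017]
 [-0.029  0.692 -0.001]] [549.03019276 158.82861376   2.8460452 ] 39.4
```

Regripped flat and nudged, the wedge held still against −4.7 N of push, so it is snug and loaded. Releasing and withdrawing.

carry_out(series=[[-0.06,0,0,0,0,0],[-0.06,0,0,0,0,0],[-0.06,0,0,0,0,0],[-0.06,0,0,0,0,0],[-0.06,0,0,0,0,0],[-0.06,0,0,0,0,0],[-0.06,0,-0.5,0,0,0],[-0.06,0,-1.5,0,0,0],[-0.06,0,-3,0,0,0],[-0.06,0,-4.5,0,0,0]], hand=0.4)

```text
time_s: 40.7
eef_pos: [549.4, 158.9, 49.5]
tool_rot: [1.0, 0.013, 0.001, -0.0]
ft_force: [0.5, -0.0, 0.3]
finger_gap: 0.703
grasp_force: 0.0
```

carry_out(series=[[-1,0,-2,0,0,0],[-3,0,-4,0,0,0],[-5,0,-6,0,0,0],[-7,0,-8,0,0,0],[-9,0,-10,0,0,0],[-10,0,-12,0,0,0],[-10,0,-12,0,0,0],[-10,0,-12,0,0,0],[-10,0,-12,0,0,0],[-10,0,-12,0,0,0]])

```text
time_s: 41.95
eef_pos: [448.8, 156.0, 167.0]
tool_rot: [1.0, 0.013, -0.001, 0.0]
ft_force: [-0.5, 0.2, -0.5]
finger_gap: 0.699
grasp_force: 0.0
```

```bash
python3 - <<'E'
from h import *
im,ci=snap('wrist','w4.png');s=telemetry.get_state();print(s['time_s'],s['eef_pos'],s['ft_force'])
for p in [(549,158.8,12),(519,158.2,12),(639,160.8,44)]:print(p,proj(ci,p))
E
```

```text
42.0 [448.82070974 155.9855572  167.05594593] [0.80226301 0.15982603 0.57738901]
(549, 158.8, 12) [250.68615744  57.41571129]
(519, 158.2, 12) [250.45741468  95.38043701]
(639, 160.8, 44) [251.20271006 -94.96780258]
```

View pics/w4.png

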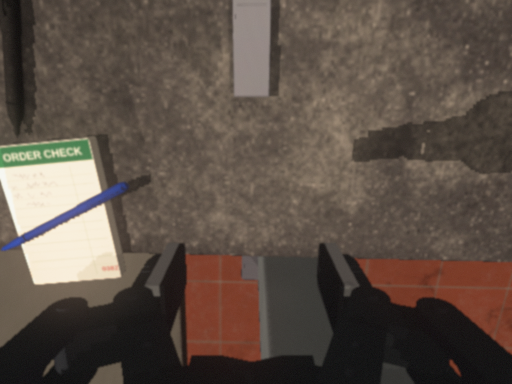

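The wedge lies straight, with its tail end at row ~95 as predicted (col 252), and the gripper is clear. Handing in.

```bash
python3 -c "from rig import close_job;print(close_job())"
```

```text
the job is handed in; nothing more can be done
None
```

The wedge is snug under the left front foot, which was the short one, and it has been let go and the job handed in at about 42 s; the load on the foot was judged by feel (I estimate about 6 N), not measured directly.

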